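Find the balance point of a lever bar

TASK

The chrome lever bar has a weight sealed inside, so it hardly ever balances at its middle. Lift the bar just off its wooden cradle at trial points until you have found where it balances, then set it down gently with that point on the orange pad of the single bench rest and let go, so that it stays there level, carried by the pad alone. Never let the bar tip by more than about ten degrees or press hard on the rest, and leave everything else on the bench where it is.

Things in the scene. Friction and masses are not known exactly. Their poses are not given: they have to be found in the camera images.
- bar_mid (a point): middle of the chrome bar (half-way along, across and up). Straight rectangular bar 400 mm long (its x axis), 26 mm wide (y), 20 mm high (z, up), black end caps; at the start it lies level in the cradle, underside 50 mm above the bench. All in all 0.6 to 0.8 kg; the weight jammed inside does not move, and puts the balance point anywhere up to 105 mm from the middle, towards either end, a different place each time.
- cradle: fixed wooden cradle; origin under its centre, x along the bar. Foot board 400 x 70 x 12 mm, with two uprights 18 mm thick (along x) at 175 mm either side of its centre, whose tops, 50 mm above the bench, carry the bar between lips 34 mm apart and 8 mm high. Between the uprights the bar is free from above and from the sides.
- rest: bench rest, fixed to the bench; origin under its centre: a round dark foot 100 mm across, 16 mm high, with a steel post at most 20 mm thick that carries the orange pad (rest_top).
- rest_top (a point): centre of the rest's top face: orange pad 18 x 18 mm (sides along x and y), 6 mm thick, its top 85 mm above the bench, on a stiff spring of 4 N per mm (sinks about 2 mm under the bar, 8 mm at most). It is narrower than the bar, so fingers holding the bar over it and parallel to its x axis pass down beside it. The bar stays on only if its balance point is over the pad.
- multigrips: red-handled steel multigrips lying flat, 200 mm long; origin under the middle
- switch_plate: white plastic light switch plate, 86 x 86 x 13 mm, lying flat; origin under its centre
- shower_head: chrome shower head standing face down, 94 mm across, 58 mm high; origin under its centre
- dish: small blue ceramic dish, 96 mm across, 32 mm high; origin under its centre
- screwdriver: screwdriver lying flat; origin on the bench under it
- tape_roll: yellow roll of tape, 90 mm across, 22 mm high; origin under its centre
Things that resemble listed ones, but are neither listed nor needed, are in the scene too. Leave any blue look-alike of the rest alone.

How it is judged:
By the outcome, as a careful person would: the job done as asked, in the order asked, and still so for the second after the job is handed in, with the robot touching nothing.
It also fails if it takes over 51 s, if anything falls off the work surface, if the arm or the gripper's body presses on something with over 40 N, if the wrist force passes 120 N, or if a joint passes its speed limit or range.

ROBOT

A 7-joint arm with a two-finger parallel gripper is mounted at the origin on the work surface. World frame = base frame: x ahead of the robot, y to its left, z up, the work surface at z = 0. Lengths are in m, angles in rad, forces in N, time in s.
With the tool pointing down it reaches from about 0.4 to 0.925 m from the base axis. Payload 5.6 kg.
Tool frame: the origin (TCP) lies between the finger pads; the fingertips stand 14 mm ahead of it and the grasp point (between the pads) lies 5 mm behind it; z points along the fingers, x is the direction in which the jaws open and shut, and the axes are right-handed (so a half turn about z gives the same grasp; the last joint's range is limited). The gripper opens to 85 mm and grips with 20 to 120 N. Pads are 22 mm wide; open, the fingers measure 114 mm over their backs; the gripper's body (76 mm by 85 mm) begins 54 mm behind the grasp point. The pads swing forward as they close: fully open they stand 13 mm farther back than shut.
Start: joints at [1.197, 0.468, -0.012, 1.603, 0.006, 1.071, -0.056], TCP at [0.211, -0.615, 0.245] pointing down, gripper open.
Joint ranges: [-2.53, 2.53], [-0.31, 2.02], [-1.57, 1.55], [0.28, 2.44], [-1.29, 4.43], [0.15, 1.84], [-2.92, 2.92]. Speed limits (rad/s): [2.57, 2.57, 3.14, 3.14, 3.14, 3.14, 3.14].

INTERFACE

Orientations are given as a unit quaternion [x, y, z, w].
In Python, from bench import r gives the robot as it stands.
- The arm moves only by the tool servo_tool, never from a script. Its arguments are lists of equal length, an entry for each row: "fingers": the closure, from 0 (fully open) to 1 (shut); "delta_pos": the shift along the tool's x, y, z in mm, a list of three; "delta_rot": the turn, a rotation vector about the tool's x, y, z in rad, a list of three. In form: {"fingers": [fingers, ...], "delta_pos": [[x, y, z], ...], "delta_rot": [[ax, ay, az], ...]}. A call has 1 to 5 rows; each row is the pose to reach, as a shift and turn from the pose commanded when the call began, along the tool's axes at that moment; what a row does not reach only later rows make up. A row lasts 1/8 s, in which the tool goes at most 62.5 mm and 10.7 degrees, less where a joint would pass 70% of its speed; a pose out of reach is approached as far as the arm can. A call with a gripper value outside its range is refused whole. The fingers move at their own pace and stop on an object; the grip force is fixed at half the most. Time passes only in rows, so rows that repeat a pose let the fingers close. It gives the time, the measured TCP pose, the force and the opening at its end, in the units of the state.
- r.get_obs(): the state, without advancing time (a new reading comes with each control period).
- r.capture(name): name is "scene" or "side" or "wrist"; returns the picture (420x560x3 uint8, red, green, blue); there is no depth.
- r.camera_info(name): a dict with "fx", "fy", "cx", "cy" (pixels), "R" (3x3) and "t" (3): a world point X has camera coordinates R X + t; the wrist camera has in their place "hand_eye" (4x4, takes a point from camera to tool coordinates, whose origin is the TCP and whose axes are the tool frame's). Camera axes: x right, y down, z forward; pixel columns grow to the right and rows downward; lengths in m; the calibration is good to about 2 mm. A picture is of the moment at which its call begins: read the wrist's pose just before it. camera_info takes no time and is no camera call.
- r.finish_job(): hands the job in, once; it reports no verdict.
The state is a dict: "time": time; "joint_positions": joint angles; "joint_vel": joint speeds; "joint_efforts": joint torques, N m; "ee_pos": TCP position; "tool_rot": TCP orientation; "ft_force": force on the tool from outside, world axes, zero at the start; "moment": the same for the moment, N m; "width": finger opening in m.
Only numpy, scipy, OpenCV 4.12 (cv2) and the standard library are available. Lean on these libraries where they do the work, as an engineer would, in place of code of your own. Each camera call takes 0.05 s, during which the arm holds its last target.

## Working session

There is one attempt and no reset: what is moved stays moved. The work goes in short steps, Python scripts to look and compute and a tool call to move; the robot and the scene stay as the last step left them, time stands still between calls to the robot, and variables do not carry over. Pictures are saved under pics/ and viewed, and the job is handed in when it is done.

Besides the shell and the picture viewer there is one more tool, called after ">>>" by a JSON object that holds its "api" and its "payload", one argument or row to a line. servo_tool: Moves the arm, as the interface text tells. Its arguments: {"type":"object","properties":{"fingers":{"type":"array","items":{"type":"number"}},"delta_pos":{"type":"array","items":{"type":"array","items":{"type":"number"}}},"delta_rot":{"type":"array","items":{"type":"array","items":{"type":"number"}}}},"required":["fingers","delta_pos","delta_rot"]}

```bash
mkdir -p pics; ls
python3 - <<'E'
from bench import r
import cv2
o=r.get_obs();print(o)
for n in ("scene","side"):
    cv2.imwrite(f"pics/{n}0.png",r.capture(n)[:,:,::-1]);print(n,r.camera_info(n))
print(r.camera_info("wrist"))
E
```

```text
pics
{'time': 0.0, 'joint_positions': array([ 1.19702844,  0.46839262, -0.01161787,  1.60365212,  0.00600048,
        1.07140266, -0.05631906]), 'joint_vel': array([-0.00048209, -0.00021799, -0.00038117,  0.00028698, -0.00072272,
       -0.00081432, -0.00032754]), 'joint_efforts': array([-4.66257484e-05, -5.32388341e+01,  2.18495418e-02, -2.51305890e+01,
        1.15292781e-02,  7.66789948e-03, -7.46339396e-06]), 'ee_pos': array([ 0.21086603, -0.6142646 ,  0.2443165 ]), 'tool_rot': array([ 8.13849748e-01, -5.81074659e-01, -7.73904675e-04, -4.78824540e-04]), 'ft_force': array([0.60968682, 0.16999386, 0.12329447]), 'moment': array([0.03447124, 0.03437968, 0.05940232]), 'width': 0.08555628846638652}
scene {'fx': 520.097653007544, 'fy': 520.097653007544, 'cx': 283.4282240381859, 'cy': 206.7596987288357, 'R': array([[-0.28784912,  0.95765272, -0.00664465],
       [ 0.68880012,  0.20220758, -0.69617993],
       [-0.665355  , -0.20497162, -0.71783658]]), 't': array([ 0.160496  , -0.38769437,  1.98418689])}
side {'fx': 531.9401830345869, 'fy': 531.9401830345869, 'cx': 276.073313663976, 'cy': 205.44042310387312, 'R': array([[ 0.72058482,  0.69328478,  0.01066443],
       [ 0.4559601 , -0.46221546, -0.76056378],
       [-0.52235803,  0.55291327, -0.64917564]]), 't': array([-0.42974995, -0.21002858,  1.98013701])}
{'fx': 360.19187518144145, 'fy': 360.19187518144145, 'cx': 279.6314325552448, 'cy': 213.52671051049202, 'hand_eye': array([[ 9.99999864e-01,  1.10010097e-05, -5.21490121e-04,
         3.09049926e-04],
       [ 1.31415327e-04,  9.62213012e-01,  2.72297821e-01,
        -6.79816802e-02],
       [ 5.04780131e-04, -2.72297852e-01,  9.62212879e-01,
        -1.27513212e-01],
       [ 0.00000000e+00,  0.00000000e+00,  0.00000000e+00,
         1.00000000e+00]])}
```

View pics/scene0.png

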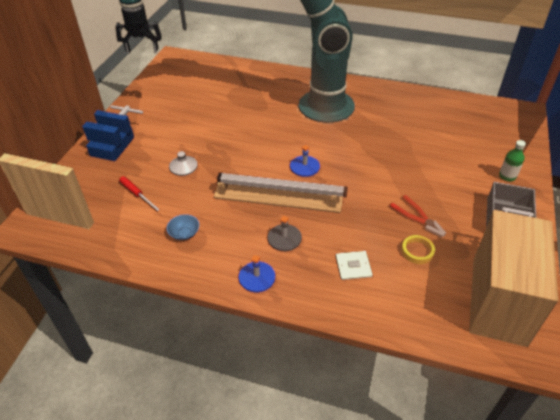

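View pics/side0.png

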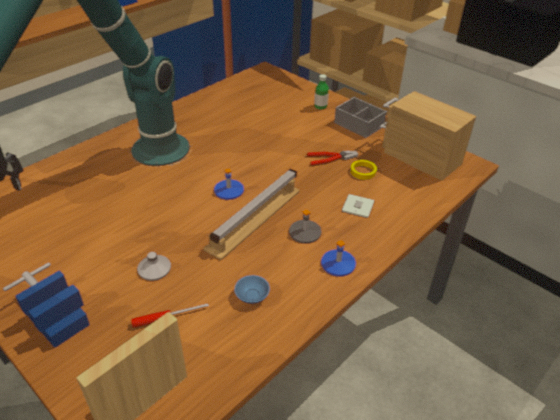

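The scene picture shows three post-like stands: a blue one at (305,165), a dark one at (284,237) and a blue one at (257,276). The dark-footed one fits the rest, because the others are blue look-alikes. I'll enlarge it to confirm, along with the bar.

Run:
```python
import cv2,numpy as np
a=cv2.imread("pics/scene0.png")[160:260,205:355];b=cv2.imread("pics/side0.png")[160:260,195:345]
cv2.imwrite("pics/crop_s.png",cv2.resize(a,(750,500),interpolation=cv2.INTER_CUBIC))
cv2.imwrite("pics/crop_d.png",cv2.resize(b,(750,500),interpolation=cv2.INTER_CUBIC))
```

```text
(no output)
```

View pics/crop_s.png

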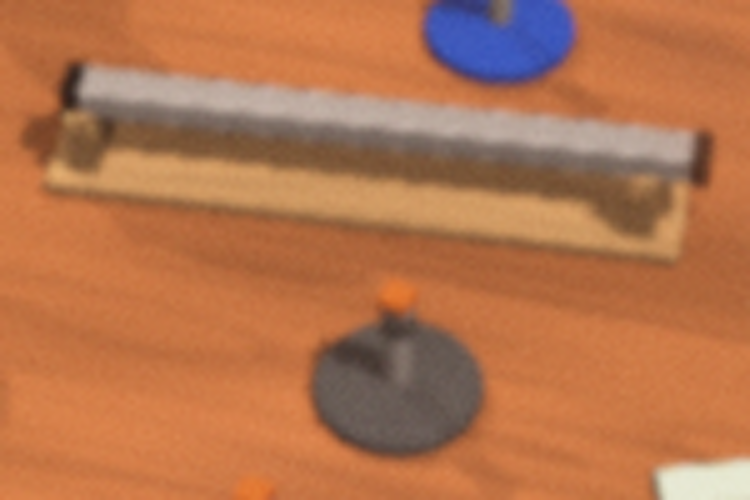

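View pics/crop_d.png

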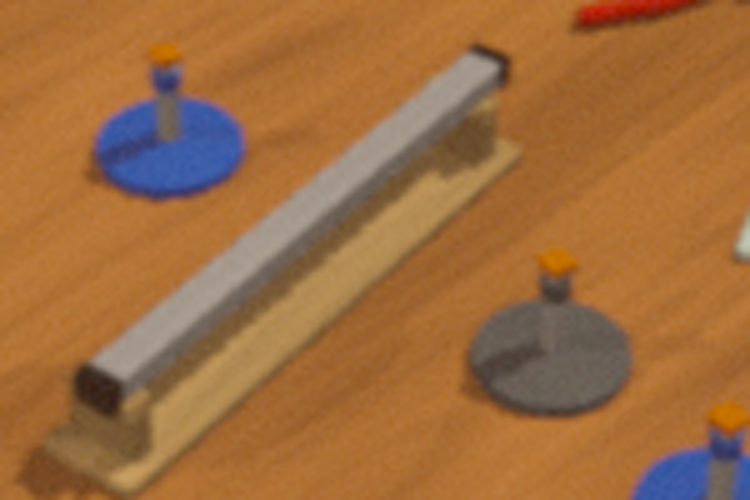

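```bash
cat > h.py <<'E'
import numpy as np,cv2
from bench import r
from scipy.spatial.transform import Rotation as Ro
def ray(n,u,v,o=None):
    c=r.camera_info(n);d=np.array([(u-c['cx'])/c['fx'],(v-c['cy'])/c['fy'],1.])
    if n=='wrist':
        T=c['hand_eye'];R=Ro.from_quat(o['tool_rot']).as_matrix()
        return R@T[:3,3]+o['ee_pos'],R@T[:3,:3]@d
    return -c['R'].T@c['t'],c['R'].T@d
def atz(n,u,v,z,o=None):
    p,d=ray(n,u,v,o);return p+d*(z-p[2])/d[2]
def tri(*rs):
    A=0;b=0
    for p,d in rs:
        d=d/np.linalg.norm(d);M=np.eye(3)-np.outer(d,d);A=A+M;b=b+M@p
    return np.linalg.solve(A,b)
def proj(n,X,o=None):
    c=r.camera_info(n)
    if n=='wrist':
        T=c['hand_eye'];R=Ro.from_quat(o['tool_rot']).as_matrix()
        x=T[:3,:3].T@(R.T@(np.array(X)-o['ee_pos'])-T[:3,3])
    else: x=c['R']@X+c['t']
    return x[0]/x[2]*c['fx']+c['cx'],x[1]/x[2]*c['fy']+c['cy']
def totool(X,o):  # world pt -> tool mm
    return 1000*Ro.from_quat(o['tool_rot']).as_matrix().T@(np.array(X)-o['ee_pos'])
E
python3 - <<'E'
from h import *
S=lambda x,y:(205+x/5,160+y/5)
D=lambda x,y:(195+x/5,160+y/5)
print('pad',tri(ray('scene',*S(397,294)),ray('side',*D(556,258))),atz('scene',*S(397,294),.085),atz('side',*D(556,258),.085))
# far top edge / near top edge ends
for nm,s in (('L far',(75,63)),('L near',(68,105)),('R far',(712,132)),('R near',(705,160))): print(nm,atz('scene',*S(*s),.07))
for nm,s in (('a',(75,368)),('b',(122,388)),('c',(470,45)),('d',(505,60))): print(nm,atz('side',*D(*s),.07))
o=r.get_obs();print(Ro.from_quat(o['tool_rot']).as_matrix())
E
```

```text
pad [0.68159267 0.04103273 0.08210503] [0.68548834 0.04188484 0.085     ] [0.68246188 0.03912972 0.085     ]
L far [ 0.54117446 -0.21036079  0.07      ]
L near [ 0.57806438 -0.20035594  0.07      ]
R far [0.49092205 0.1820983  0.07      ]
R near [0.51586945 0.1830736  0.07      ]
a [ 0.53763507 -0.21501951  0.07      ]
b [ 0.56941232 -0.20704952  0.07      ]
c [0.48737275 0.17450721 0.07      ]
d [0.51521529 0.17862751 0.07      ]
[[ 3.24749180e-01 -9.45799964e-01 -6.31039383e-04]
 [-9.45798888e-01 -3.24749767e-01  1.43264497e-03]
 [-1.55992545e-03  1.31586068e-04 -9.99998775e-01]]
```

Confirmed: the dark-footed stand at scene (284,219) is the rest, with its pad at about (0.682, 0.041) and z=0.082 (should be 0.085). The bar's middle is at about (0.528, -0.014), running about 97.6° from world x. I'll move above both for a close wrist look.

>>> {"api": "servo_tool", "payload": {
  "fingers": [0,0,0,0,0],
  "delta_pos": [
    [-40,-45,-5],
    [-80,-90,-10],
    [-120,-135,-14],
    [-160,-180,-19],
    [-200,-225,-24]
  ],
  "delta_rot": [
    [0,0,-0.15],
    [0,0,-0.3],
    [0,0,-0.45],
    [0,0,-0.6],
    [0,0,-0.75]
  ]
}}

```text
time: 0.72
ee_pos: [0.3595, -0.3506, 0.2693]
tool_rot: [0.971, -0.24, -0.0, 0.0]
ft_force: [1.8, 0.0, 0.2]
width: 0.0851
```

```bash
cat > goto.py <<'E'
from h import *
import sys
x,y,z,yaw=map(float,sys.argv[1:5]) # yaw deg of tool x
o=r.get_obs();R=Ro.from_quat(o['tool_rot'])
c,s=np.cos(np.radians(yaw)),np.sin(np.radians(yaw))
G=Ro.from_matrix(np.array([[c,s,0],[s,-c,0],[0,0,-1.]]))
print('t',o['time'],'pos',o['ee_pos'].round(4),'F',o['ft_force'].round(2),'w',round(o['width'],4))
print('dpos',totool([x,y,z],o).round(1),'drot',(R.inv()*G).as_rotvec().round(4), 'q', o['joint_positions'].round(2))
E
python3 goto.py .57 .02 .30 7.6
```

```text
t 0.725 pos [ 0.3595 -0.3506  0.2693] F [1.81 0.01 0.2 ] w 0.0851
dpos [  13.3 -426.   -30.8] drot [ 0.000e+00  2.000e-04 -6.179e-01] q [ 0.96  0.21 -0.29  1.92  0.07  1.02  0.16]
```

>>> {"api": "servo_tool", "payload": {
  "fingers": [0,0,0,0,0],
  "delta_pos": [
    [3,-60,-6],
    [6,-120,-12],
    [9,-180,-18],
    [11,-240,-24],
    [12,-300,-30]
  ],
  "delta_rot": [
    [0,0,-0.12],
    [0,0,-0.24],
    [0,0,-0.36],
    [0,0,-0.48],
    [0,0,-0.6]
  ]
}}

```text
time: 1.35
ee_pos: [0.5112, -0.0919, 0.2994]
tool_rot: [0.998, 0.057, -0.0, 0.0]
ft_force: [1.2, -0.1, 0.0]
width: 0.0853
```

```bash
python3 goto.py .57 .02 .30 7.6
```

```text
t 1.35 pos [ 0.5112 -0.0919  0.2994] F [ 1.2  -0.11  0.03] w 0.0853
dpos [  71.  -104.5   -0.7] drot [ 0.0003  0.0002 -0.0192] q [ 0.59  0.25 -0.56  1.83  0.14  1.11  0.1 ]
```

>>> {"api": "servo_tool", "payload": {
  "fingers": [0,0,0,0],
  "delta_pos": [
    [33,-50,0],
    [70,-104,0],
    [70,-104,0],
    [70,-104,0]
  ],
  "delta_rot": [
    [0,0,-0.02],
    [0,0,-0.02],
    [0,0,-0.02],
    [0,0,-0.02]
  ]
}}

```text
time: 1.85
ee_pos: [0.5685, 0.0173, 0.2986]
tool_rot: [0.998, 0.065, -0.001, 0.0]
ft_force: [-1.0, -1.0, 0.8]
width: 0.0852
```

Run:
```python
from h import *
o=r.get_obs();im=r.capture('wrist');cv2.imwrite('pics/w1.png',cv2.resize(im[:,:,::-1],(784,588),interpolation=cv2.INTER_CUBIC))
import pickle;pickle.dump((o,im),open('w1.pkl','wb'));print(o['ee_pos'],o['time'],o['joint_vel'].round(3))
```

```text
[0.5685376  0.01733125 0.29855958] 1.85 [ 0.032 -0.014  0.02   0.009  0.002 -0.001  0.001]
```

View pics/w1.png

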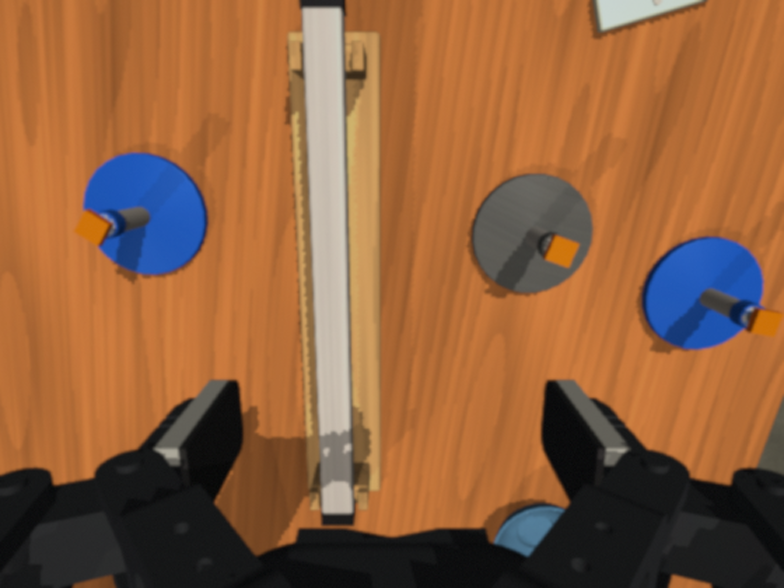

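The wrist view shows the bar lying vertically at columns 303–355, the dark rest with its orange pad at (562,251), turned by roughly 20°, and the blue look-alikes at (92,228) and (765,322). I'll enlarge the pad and the bar ends.

Run:
```python
from h import *
import pickle
o,im=pickle.load(open('w1.pkl','rb'))
im=im[:,:,::-1]
def c(n,x0,y0,w,h,s): cv2.imwrite(n,cv2.resize(im[y0:y0+h,x0:x0+w],(w*s,h*s),interpolation=cv2.INTER_CUBIC))
a=im[120:216,330:430]; c('pics/w1p.png',375,155,50,50,12)
top=cv2.resize(im[0:30,200:270],(770,330),interpolation=cv2.INTER_CUBIC);bot=cv2.resize(im[355:379,200:270],(770,264),interpolation=cv2.INTER_CUBIC)
cv2.imwrite('pics/w1b.png',np.vstack([top,bot]))
```

```text
(no output)
```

View pics/w1p.png

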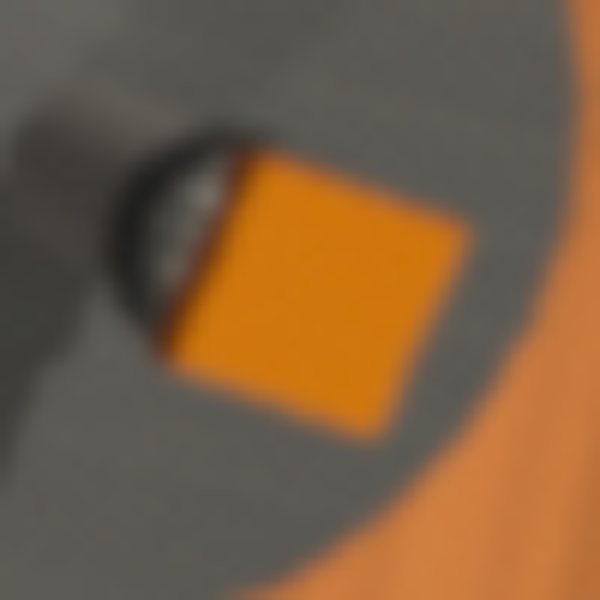

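View pics/w1b.png

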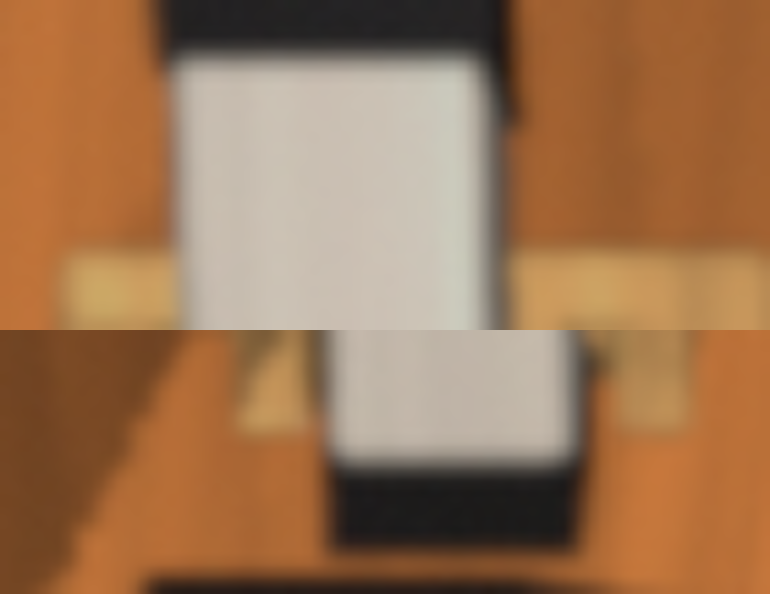

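Run:
```python
from h import *
import pickle
o,im=pickle.load(open('w1.pkl','rb'))
P=lambda x,y:(375+(x+.5)/12-.5,155+(y+.5)/12-.5)
pc=np.array([atz('wrist',*P(*q),.085,o) for q in ((258,150),(472,230),(378,440),(174,352))])
print(pc.round(4),'c',pc.mean(0)); 
for i in range(4):
    d=pc[(i+1)%4]-pc[i];print(np.linalg.norm(d[:2]).round(4),np.degrees(np.arctan2(d[1],d[0])).round(1))
T=lambda x,y:(200+(x+.5)/11-.5,(y+.5)/11-.5)
B=lambda x,y:(200+(x+.5)/11-.5,355+(y-330+.5)/11-.5)
bc=np.array([atz('wrist',*q,.07,o) for q in (T(172,58),T(487,58),B(330,465),B(578,465),B(330,548),B(578,548))])
print(bc.round(4));t=bc[:2].mean(0);b=bc[2:4].mean(0)
print('w',np.linalg.norm(bc[0]-bc[1]),np.linalg.norm(bc[2]-bc[3]),'len chrome',np.linalg.norm(t-b),'cap',np.linalg.norm(bc[4:].mean(0)-b),'mid',(t+b)/2,'ang',np.degrees(np.arctan2(*(t-b)[[1,0]])))
```

```text
[[0.6744 0.0494 0.085 ]
 [0.6927 0.0453 0.085 ]
 [0.6891 0.0277 0.085 ]
 [0.6713 0.0326 0.085 ]] c [0.68186014 0.03874504 0.085     ]
0.0187 -12.5
0.018 -101.4
0.0185 164.6
0.0171 79.4
[[ 0.4901  0.1677  0.07  ]
 [ 0.5151  0.171   0.07  ]
 [ 0.5376 -0.2068  0.07  ]
 [ 0.5637 -0.2034  0.07  ]
 [ 0.5386 -0.2173  0.07  ]
 [ 0.5648 -0.2138  0.07  ]]
w 0.02528500394288639 0.02634030384886314 len chrome 0.3775631138634314 cap 0.010488545186515486 mid [ 0.52662709 -0.01787349  0.07      ] ang 97.30873732800215
```

```bash
python3 goto.py .5266 -.0179 .055 7.3
python3 - <<'E'
from h import *
import pickle
o,im=pickle.load(open('w1.pkl','rb'))
for u,v in ((765,322),(92,228)):print(atz('wrist',u/1.4,v/1.4,.085,o))
E
```

```text
t 1.9 pos [0.5685 0.0163 0.2987] F [ 0.22 -0.09 -0.34] w 0.0851
dpos [-45.6  28.3 243.8] drot [0.0007 0.0013 0.0012] q [ 0.39  0.35 -0.6   1.72  0.21  1.14 -0.14]
[0.83647786 0.00726667 0.085     ]
[0.36348626 0.01252418 0.085     ]
```

>>> {"api": "servo_tool", "payload": {
  "fingers": [0,0,0,0,0],
  "delta_pos": [
    [-22,14,50],
    [-45,28,100],
    [-46,28,150],
    [-46,28,190],
    [-46,28,200]
  ],
  "delta_rot": [
    [0,0,0],
    [0,0,0],
    [0,0,0],
    [0,0,0],
    [0,0,0]
  ]
}}

```text
time: 2.52
ee_pos: [0.5248, -0.0183, 0.0972]
tool_rot: [0.998, 0.063, -0.002, 0.0]
ft_force: [-0.6, 0.1, 0.5]
width: 0.0852
```

```bash
python3 goto.py .5266 -.0179 .055 7.3
python3 - <<'E'
from h import *
o=r.get_obs();im=r.capture('wrist');cv2.imwrite('pics/w2.png',im[:,:,::-1]);print(proj('wrist',[.5266,-.0179,.07],o))
E
```

```text
t 2.525 pos [ 0.5248 -0.0183  0.0972] F [-0.64  0.15  0.48] w 0.0852
dpos [ 2.  -0.2 42.2] drot [ 0.0001  0.0047 -0.0003] q [ 0.37  0.53 -0.5   1.99  0.38  0.72 -0.23]
(np.float64(285.90638803771304), np.float64(264.5543013876694))
```

View pics/w2.png

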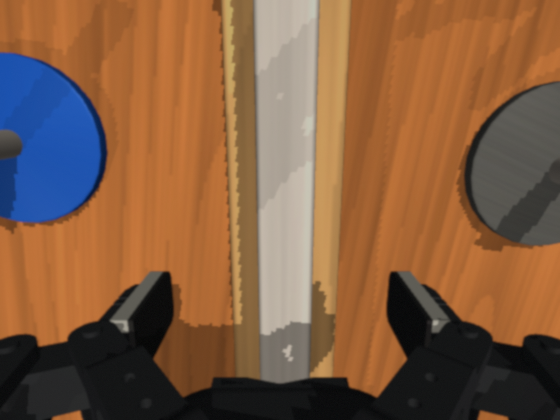

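The bar's centre column is about 285 at row 264, against a predicted 285.9, so the measurement agrees. I'll descend and take free force readings before gripping.

>>> {"api": "servo_tool", "payload": {
  "fingers": [0,0,0,0],
  "delta_pos": [
    [2,0,22],
    [2,0,40],
    [2,0,42],
    [2,0,42]
  ],
  "delta_rot": [
    [0,0.004,0],
    [0,0.004,0],
    [0,0.004,0],
    [0,0.004,0]
  ]
}}

```text
time: 3.08
ee_pos: [0.5293, -0.016, 0.0579]
tool_rot: [0.998, 0.065, 0.002, -0.0]
ft_force: [0.2, -0.9, 0.1]
width: 0.0852
```

```bash
cat > ft.py <<'E'
from h import *
o=r.get_obs();R=Ro.from_quat(o['tool_rot']).as_matrix()
print('t',o['time'],'p',o['ee_pos'].round(4),'F',o['ft_force'].round(2),'Mtool',(R.T@o['moment']).round(3),'w',round(o['width'],4),'tilt',(R[:2,2]).round(4))
E
python3 ft.py
```

```text
t 3.075 p [ 0.5293 -0.016   0.0579] F [ 0.16 -0.86  0.09] Mtool [ 0.009 -0.005  0.063] w 0.0852 tilt [0.0048 0.0004]
```

>>> {"api": "servo_tool", "payload": {
  "fingers": [1,1,1,1,1],
  "delta_pos": [
    [0,0,0],
    [0,0,0],
    [0,0,0],
    [0,0,0],
    [0,0,0]
  ],
  "delta_rot": [
    [0,0,0],
    [0,0,0],
    [0,0,0],
    [0,0,0],
    [0,0,0]
  ]
}}

```text
time: 3.7
ee_pos: [0.5281, -0.0161, 0.0576]
tool_rot: [0.998, 0.065, 0.001, 0.0]
ft_force: [-3.2, -0.5, 4.8]
width: 0.0251
```

```bash
python3 ft.py
```

```text
t 3.7 p [ 0.5281 -0.0161  0.0576] F [-3.16 -0.52  4.77] Mtool [-0.009 -0.727  0.06 ] w 0.0251 tilt [ 0.0023 -0.0003]
```

>>> {"api": "servo_tool", "payload": {
  "fingers": [1,1,1,1],
  "delta_pos": [
    [0,0,-2],
    [0,0,-4],
    [0,0,-4],
    [0,0,-4]
  ],
  "delta_rot": [
    [0,0,0],
    [0,0,0],
    [0,0,0],
    [0,0,0]
  ]
}}

```text
time: 4.2
ee_pos: [0.5287, -0.0159, 0.061]
tool_rot: [0.998, 0.065, 0.002, -0.0]
ft_force: [-0.6, -0.9, -7.4]
width: 0.0249
```

```bash
python3 ft.py
```

```text
t 4.2 p [ 0.5287 -0.0159  0.061 ] F [-0.57 -0.87 -7.39] Mtool [ 0.186 -0.062 -0.032] w 0.0249 tilt [0.0034 0.0006]
```

>>> {"api": "servo_tool", "payload": {
  "fingers": [1,1,1,1],
  "delta_pos": [
    [0,0,-2],
    [0,0,-2],
    [0,0,-2],
    [0,0,-2]
  ],
  "delta_rot": [
    [0,0,0],
    [0,0,0],
    [0,0,0],
    [0,0,0]
  ]
}}

```text
time: 4.7
ee_pos: [0.5288, -0.016, 0.0632]
tool_rot: [0.998, 0.065, 0.002, -0.0]
ft_force: [0.4, -0.5, -6.8]
width: 0.0252
```

Run:
```python
from h import *
for i in range(8):
    im=r.capture('side'); o=r.get_obs();R=Ro.from_quat(o['tool_rot']).as_matrix()
    print(o['time'],o['ee_pos'].round(4),o['ft_force'].round(2),(R.T@o['moment']).round(3))
cv2.imwrite('pics/s2.png',cv2.resize(im[150:270,190:340,::-1],(750,600),interpolation=cv2.INTER_CUBIC))
```

```text
4.75 [ 0.5289 -0.0159  0.0633] [-0.76 -0.15 -7.42] [ 0.227 -0.012 -0.008]
4.8 [ 0.5289 -0.0159  0.0632] [-0.09  0.03 -7.94] [ 0.193 -0.04   0.033]
4.85 [ 0.5289 -0.016   0.0632] [-0.25 -0.2  -7.42] [ 0.178 -0.025  0.026]
4.9 [ 0.5288 -0.0159  0.0632] [ 0.11  0.51 -7.73] [ 0.242 -0.003  0.022]
4.95 [ 0.5289 -0.0159  0.0632] [-0.03 -0.4  -6.86] [ 0.175 -0.053 -0.054]
5.0 [ 0.5289 -0.0159  0.0632] [-0.43 -0.6  -7.63] [ 0.199 -0.076  0.016]
5.05 [ 0.5289 -0.0159  0.0633] [-0.21  0.23 -8.38] [ 0.194 -0.04   0.033]
5.1 [ 0.5288 -0.0159  0.0632] [ 0.07 -0.14 -6.62] [ 0.188 -0.037  0.021]
```

View pics/s2.png

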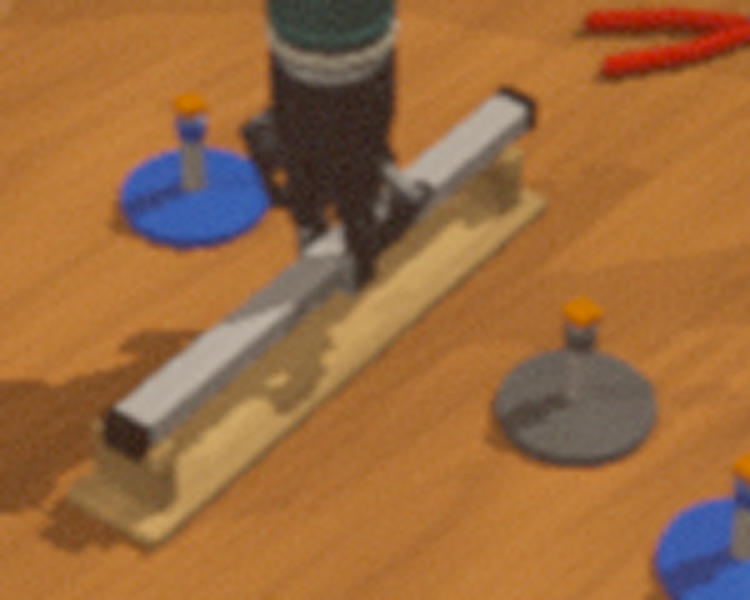

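The side view shows the bar in the grip at its middle, with the far end clearly up and the near end at crop (130,430) less so. Fz is about 7.4 N and the moment about tool x is +0.19 N·m, so the balance point is 26 to 34 mm from the grip along tool +y. I'll set it back and retry there.

>>> {"api": "servo_tool", "payload": {
  "fingers": [1,1,1,0.5,0.5],
  "delta_pos": [
    [0,0,3],
    [0,0,6],
    [0,0,6],
    [0,0,6],
    [0,0,6]
  ],
  "delta_rot": [
    [0,0,0],
    [0,0,0],
    [0,0,0],
    [0,0,0],
    [0,0,0]
  ]
}}

```text
time: 5.72
ee_pos: [0.5298, -0.0158, 0.0578]
tool_rot: [0.998, 0.065, 0.003, -0.0]
ft_force: [0.0, 0.4, 0.2]
width: 0.0426
```

```bash
python3 ft.py; python3 goto.py .5266 -.0179 .057 7.3
```

```text
t 5.725 p [ 0.5298 -0.0158  0.0578] F [0.   0.41 0.17] Mtool [ 0.002  0.023 -0.039] w 0.0426 tilt [0.0058 0.0005]
t 5.725 pos [ 0.5298 -0.0158  0.0578] F [0.   0.41 0.17] w 0.0426
dpos [-3.4  1.6  0.8] drot [ 0.0002 -0.0058  0.0026] q [ 0.33  0.6  -0.45  2.    0.43  0.64 -0.27]
```

>>> {"api": "servo_tool", "payload": {
  "fingers": [0.5,0.5,0.5,1,1],
  "delta_pos": [
    [-1,15,0],
    [-1,27,0],
    [-1,27,0],
    [-1,27,0],
    [-1,27,0]
  ],
  "delta_rot": [
    [0,-0.005,0],
    [0,-0.005,0],
    [0,-0.005,0],
    [0,-0.005,0],
    [0,-0.005,0]
  ]
}}

```text
time: 6.35
ee_pos: [0.5319, -0.0429, 0.0576]
tool_rot: [0.998, 0.065, -0.0, 0.0]
ft_force: [1.1, -1.5, 2.4]
width: 0.0251
```

>>> {"api": "servo_tool", "payload": {
  "fingers": [1,1,1,1,1],
  "delta_pos": [
    [0,0,0],
    [0,0,-3],
    [0,0,-6],
    [0,0,-6],
    [0,0,-6]
  ],
  "delta_rot": [
    [0,0,0],
    [0,0,0],
    [0,0,0],
    [0,0,0],
    [0,0,0]
  ]
}}

```text
time: 6.98
ee_pos: [0.531, -0.0427, 0.0629]
tool_rot: [0.998, 0.065, -0.001, -0.0]
ft_force: [0.0, 0.5, -8.1]
width: 0.0251
```

```bash
cat > meas.py <<'E'
from h import *
import sys
L=[]
for i in range(int(sys.argv[2])):
    im=r.capture('side'); o=r.get_obs();R=Ro.from_quat(o['tool_rot']).as_matrix()
    L.append(np.r_[o['ft_force'],R.T@o['moment']])
L=np.array(L);m=L.mean(0);print(o['time'],o['ee_pos'].round(4),m.round(3),'off mm',1000*m[3]/-m[2],'+-',1000*L[:,3].std()/-m[2]/len(L)**.5)
u=np.array([np.cos(np.radians(97.3)),np.sin(np.radians(97.3))]);print('s',1000*(o['ee_pos'][:2]-[.5266,-.0179])@u)
cv2.imwrite(sys.argv[1],cv2.resize(im[150:270,190:340,::-1],(750,600),interpolation=cv2.INTER_CUBIC))
E
python3 meas.py pics/s3.png 10
```

```text
7.475 [ 0.5314 -0.0428  0.0633] [-1.110e-01  2.500e-01 -7.053e+00 -1.200e-02  3.000e-03 -1.000e-02] off mm -1.6541593731834723 +- 1.6512575248831722
s -25.350760839951267
```

View pics/s3.png

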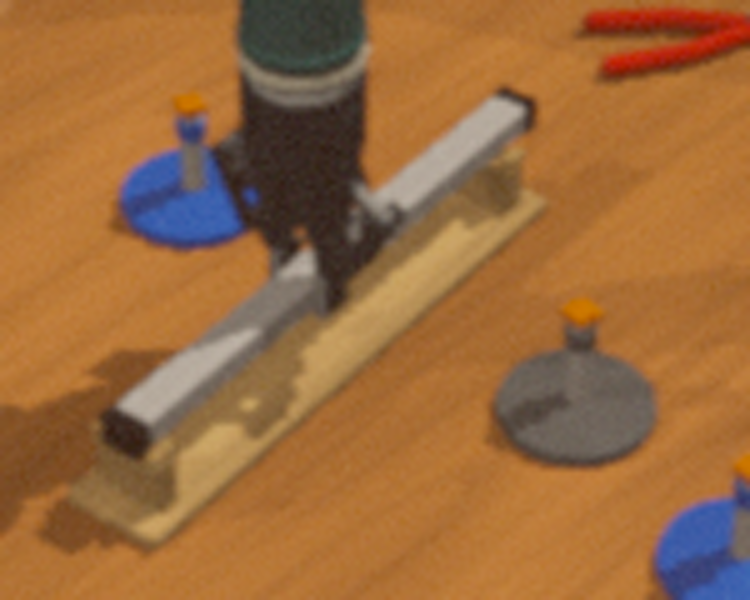

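The readings agree across the two trials: shifting the grip 27 mm moved the offset from 25.7 to -1.7 mm. The balance point is about 1.5 mm from the current grip, towards tool -y. The picture shows the bar level off the cradle. I'll lift it and carry it to beside the rest.

>>> {"api": "servo_tool", "payload": {
  "fingers": [1,1,1,1,1],
  "delta_pos": [
    [0,0,-8],
    [0,0,-25],
    [0,0,-45],
    [0,0,-60],
    [0,0,-65]
  ],
  "delta_rot": [
    [0,0,0],
    [0,0,0],
    [0,0,0],
    [0,0,0],
    [0,0,0]
  ]
}}

```text
time: 8.1
ee_pos: [0.5322, -0.0429, 0.1299]
tool_rot: [0.998, 0.065, 0.001, 0.0]
ft_force: [0.6, 0.6, -7.2]
width: 0.0248
```

```bash
python3 ft.py; python3 goto.py .604 .056 .128 -12.5
```

```text
t 8.1 p [ 0.5322 -0.0429  0.1299] F [ 0.62  0.59 -7.24] Mtool [-0.002  0.025 -0.02 ] w 0.0248 tilt [ 0.0016 -0.0007]
t 8.1 pos [ 0.5322 -0.0429  0.1299] F [ 0.62  0.59 -7.24] w 0.0248
dpos [ 84.  -88.8   2. ] drot [ 0.0006 -0.0016  0.348 ] q [ 0.44  0.49 -0.52  1.95  0.34  0.78 -0.15]
```

>>> {"api": "servo_tool", "payload": {
  "fingers": [1,1,1,1,1],
  "delta_pos": [
    [10,-11,0],
    [28,-30,0],
    [50,-53,1],
    [70,-75,1],
    [80,-85,2]
  ],
  "delta_rot": [
    [0,0,0.04],
    [0,0,0.12],
    [0,0,0.21],
    [0,0,0.3],
    [0,0,0.34]
  ]
}}

```text
time: 8.72
ee_pos: [0.6002, 0.0542, 0.1259]
tool_rot: [0.995, -0.105, -0.001, -0.0]
ft_force: [0.9, -1.1, -8.3]
width: 0.0249
```

>>> {"api": "servo_tool", "payload": {
  "fingers": [1,1,1],
  "delta_pos": [
    [0,0,0],
    [0,0,0],
    [0,0,0]
  ],
  "delta_rot": [
    [0,0,0],
    [0,0,0],
    [0,0,0]
  ]
}}

```text
time: 9.1
ee_pos: [0.5993, 0.0506, 0.126]
tool_rot: [0.994, -0.105, -0.001, 0.0]
ft_force: [0.8, 0.1, -7.1]
width: 0.025
```

```bash
python3 - <<'E'
from h import *
import pickle
o=r.get_obs();im=r.capture('wrist');cv2.imwrite('pics/w3.png',im[:,:,::-1]);pickle.dump((o,im),open('w3.pkl','wb'));print(proj('wrist',[.6819,.0387,.085],o))
E
python3 goto.py .6816 .0375 .128 -12.5; python3 ft.py
```

```text
(np.float64(448.92063375975056), np.float64(242.38098483401))
t 9.15 pos [0.5994 0.0507 0.1261] F [ 0.24 -0.31 -7.28] w 0.0252
dpos [83.1 -4.3 -2. ] drot [0.001  0.0013 0.007 ] q [ 0.18  0.58 -0.43  1.79  0.31  0.84 -0.61]
t 9.15 p [0.5994 0.0507 0.1261] F [ 0.24 -0.31 -7.28] Mtool [0.023 0.023 0.015] w 0.0252 tilt [-0.0015 -0.0007]
```

View pics/w3.png

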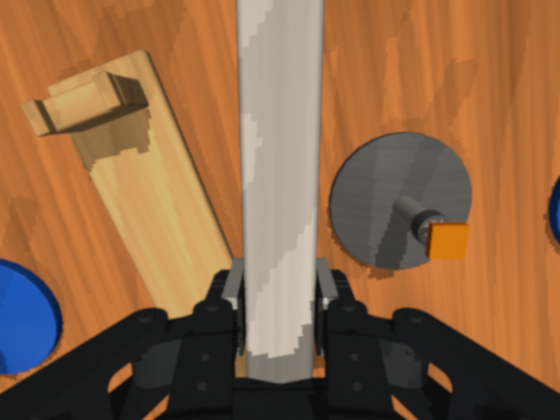

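The wrist view shows the pad at (448,241), against a predicted (449,242), so the measurements agree to within 1 mm. Its sides are parallel to the tool axes. I'll average the balance moment once more while the bar is free in the air.

```bash
python3 meas.py pics/s4.png 20
python3 - <<'E'
from h import *
import pickle
o,im=pickle.load(open('w3.pkl','rb'));p=atz('wrist',448,241,.085,o);print(p,totool(p,r.get_obs()))
E
```

```text
10.15 [0.5998 0.0518 0.1262] [-7.300e-02 -1.700e-01 -7.157e+00 -9.000e-03  1.700e-02 -4.000e-03] off mm -1.3010269936620273 +- 0.8071310338580587
s 59.86345923464779
[0.68151415 0.03952808 0.085     ] [82.53263425 -5.02527001 41.07323377]
```

View pics/s4.png

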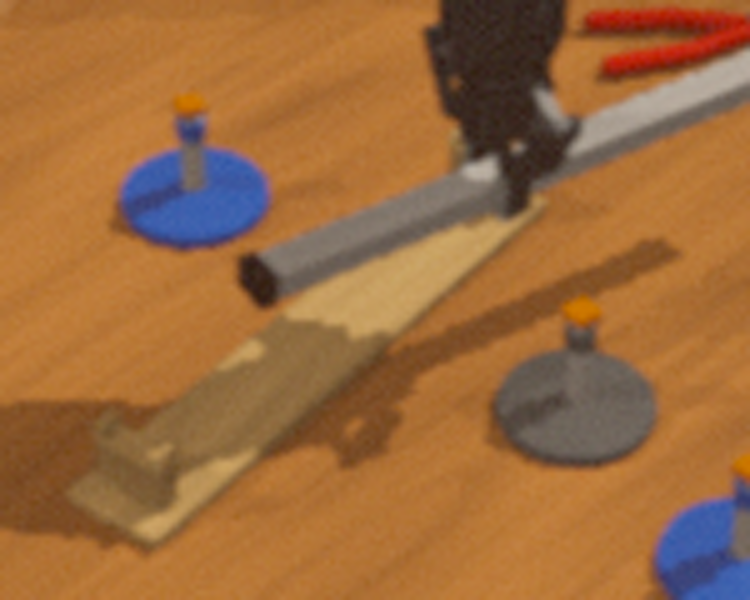

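>>> {"api": "servo_tool", "payload": {
  "fingers": [1,1,1,1,1],
  "delta_pos": [
    [12,-1,0],
    [35,-2,0],
    [60,-3,0],
    [78,-4,5],
    [82.5,-4,10]
  ],
  "delta_rot": [
    [0,0,0],
    [0,0,0],
    [0,0,0],
    [0,0,0],
    [0,0,0]
  ]
}}

```text
time: 10.78
ee_pos: [0.6828, 0.0378, 0.1156]
tool_rot: [0.994, -0.105, -0.0, 0.0]
ft_force: [-1.3, 0.0, -6.6]
width: 0.0254
```

>>> {"api": "servo_tool", "payload": {
  "fingers": [1,1,1,1],
  "delta_pos": [
    [0,0,5],
    [0,0,10],
    [0,0,10],
    [0,0,10]
  ],
  "delta_rot": [
    [0,0,0],
    [0,0,0],
    [0,0,0],
    [0,0,0]
  ]
}}

```text
time: 11.28
ee_pos: [0.6812, 0.0387, 0.1064]
tool_rot: [0.995, -0.105, -0.0, 0.0]
ft_force: [0.6, 0.2, -7.1]
width: 0.0249
```

```bash
python3 ft.py; python3 goto.py .6812 .0383 .0926 -12.5;python3 - <<'E'
from h import *
im=r.capture('side');cv2.imwrite('pics/s5.png',cv2.resize(im[150:270,230:380,::-1],(750,600),interpolation=cv2.INTER_CUBIC))
im=r.capture('scene');cv2.imwrite('pics/c5.png',cv2.resize(im[150:270,210:360,::-1],(750,600),interpolation=cv2.INTER_CUBIC))
E
```

```text
t 11.275 p [0.6812 0.0387 0.1064] F [ 0.59  0.16 -7.1 ] Mtool [-0.015  0.001 -0.021] w 0.0249 tilt [-0.0007 -0.0001]
t 11.275 pos [0.6812 0.0387 0.1064] F [ 0.59  0.16 -7.1 ] w 0.0249
dpos [ 0.1  0.4 13.8] drot [0.0003 0.0006 0.0083] q [ 0.17  0.72 -0.4   1.59  0.33  0.9  -0.56]
```

View pics/s5.png

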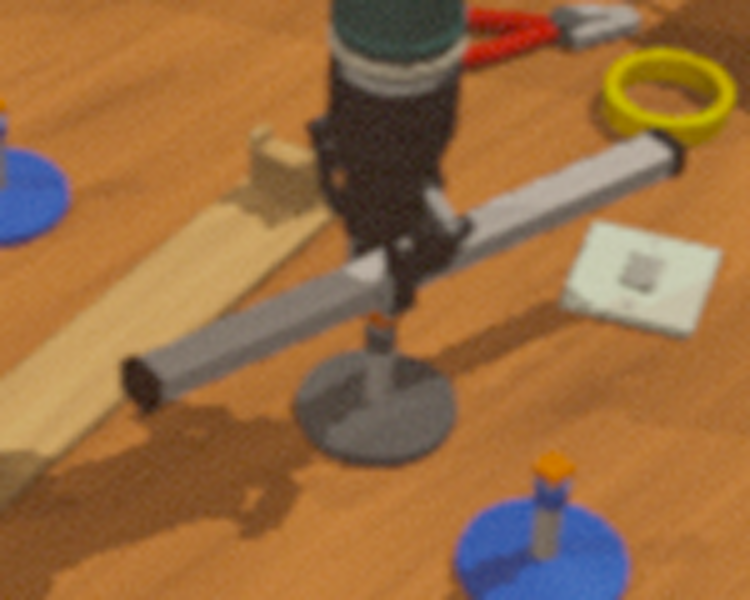

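View pics/c5.png

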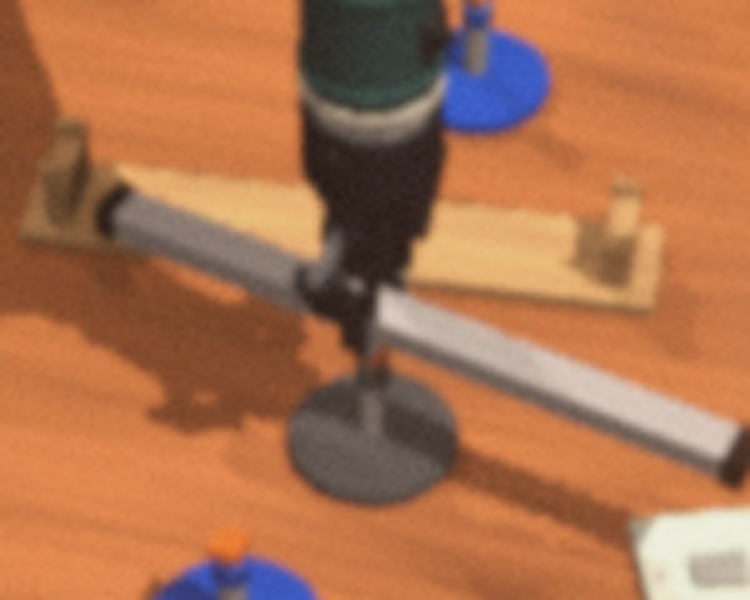

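Both views show the bar over the rest with the pad under the fingers (side crop (380,320)). I'll lower gently while watching the force.

>>> {"api": "servo_tool", "payload": {
  "fingers": [1,1,1,1,1],
  "delta_pos": [
    [0,0,4],
    [0,0,8],
    [0,0,11],
    [0,0,12],
    [0,0,12]
  ],
  "delta_rot": [
    [0,0,0],
    [0,0,0],
    [0,0,0],
    [0,0,0],
    [0,0,0]
  ]
}}

```text
time: 12.0
ee_pos: [0.6813, 0.0385, 0.094]
tool_rot: [0.994, -0.105, -0.001, 0.0]
ft_force: [1.1, 0.1, -7.2]
width: 0.025
```

>>> {"api": "servo_tool", "payload": {
  "fingers": [1,1,1,1,1],
  "delta_pos": [
    [0,0,0.5],
    [0,0,1],
    [0,0,1.5],
    [0,0,2],
    [0,0,2]
  ],
  "delta_rot": [
    [0,0,0],
    [0,0,0],
    [0,0,0],
    [0,0,0],
    [0,0,0]
  ]
}}

```text
time: 12.62
ee_pos: [0.6813, 0.0385, 0.0923]
tool_rot: [0.994, -0.105, -0.0, 0.0]
ft_force: [-0.9, 0.3, -5.7]
width: 0.0246
```

```bash
python3 meas.py pics/s6.png 4
```

```text
12.825 [0.6813 0.0385 0.0922] [-5.200e-01  1.670e-01 -5.755e+00 -4.700e-02 -1.020e-01 -4.000e-03] off mm -8.127634164044625 +- 1.0321563150156132
s 36.31377807799233
```

>>> {"api": "servo_tool", "payload": {
  "fingers": [1,1,1,1],
  "delta_pos": [
    [0,0,0.5],
    [0,0,1],
    [0,0,1.4],
    [0,0,1.4]
  ],
  "delta_rot": [
    [0,0,0],
    [0,0,0],
    [0,0,0],
    [0,0,0]
  ]
}}

```text
time: 13.32
ee_pos: [0.6813, 0.0385, 0.0911]
tool_rot: [0.994, -0.105, -0.0, 0.0]
ft_force: [-2.3, -0.1, -0.5]
width: 0.025
```

```bash
python3 meas.py pics/s6.png 6
```

```text
13.625 [0.6813 0.0385 0.0908] [-2.361 -0.522 -0.504 -0.241 -0.488 -0.009] off mm -477.25897331478745 +- 20.434988800644483
s 36.31228935648779
```

View pics/s6.png

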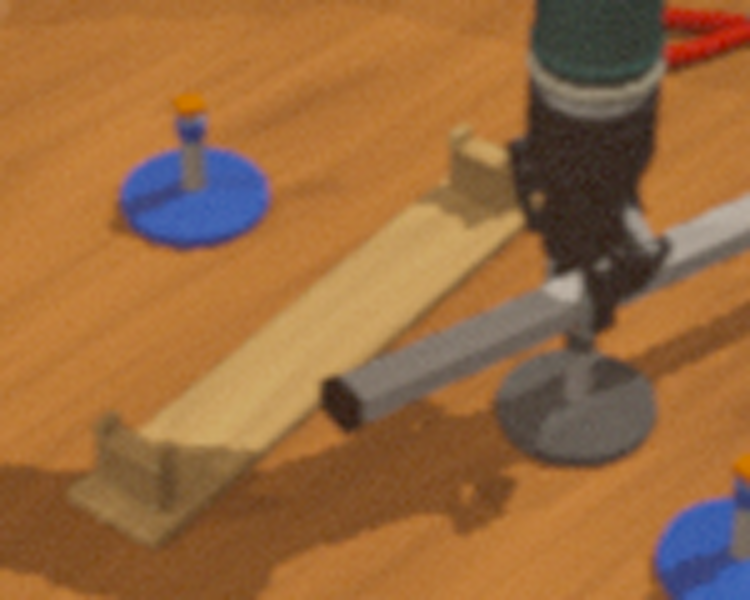

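The weight is now almost all on the pad: residual Fz is -0.5 N, and the bar is level in the side crop. A 2.4 N sideways load remains, so I'll relieve it before letting go.

>>> {"api": "servo_tool", "payload": {
  "fingers": [1,1],
  "delta_pos": [
    [-0.5,0.2,0],
    [-0.5,0.2,0]
  ],
  "delta_rot": [
    [0,0,0],
    [0,0,0]
  ]
}}

```text
time: 13.88
ee_pos: [0.6813, 0.0385, 0.091]
tool_rot: [0.994, -0.105, 0.0, -0.0]
ft_force: [-0.1, 0.3, -1.1]
width: 0.0251
```

```bash
python3 meas.py pics/s7.png 4
```

```text
14.075 [0.6813 0.0385 0.0909] [-0.05  -0.083 -0.722 -0.055  0.033  0.005] off mm -76.07923588771095 +- 14.855791803433075
s 36.31092818338971
```

>>> {"api": "servo_tool", "payload": {
  "fingers": [0.68,0.66,0.63,0.6,0.58],
  "delta_pos": [
    [0,0,0],
    [0,0,0],
    [0,0,0],
    [0,0,0],
    [0,0,0]
  ],
  "delta_rot": [
    [0,0,0],
    [0,0,0],
    [0,0,0],
    [0,0,0],
    [0,0,0]
  ]
}}

```text
time: 14.7
ee_pos: [0.6808, 0.0384, 0.0907]
tool_rot: [0.994, -0.105, -0.0, 0.0]
ft_force: [-0.3, 0.5, 0.9]
width: 0.036
```

```bash
python3 meas.py pics/s8.png 3
python3 - <<'E'
from h import *
im=r.capture('wrist');cv2.imwrite('pics/w8.png',im[:,:,::-1])
im=r.capture('scene');cv2.imwrite('pics/c8.png',cv2.resize(im[150:270,210:360,::-1],(750,600),interpolation=cv2.INTER_CUBIC))
print(r.get_obs()['width'])
E
```

```text
14.85 [0.6808 0.0385 0.0907] [ 0.027  0.122  0.526  0.018 -0.     0.006] off mm -34.66215624367621 +- -16.12234325678533
s 36.3269746139866
0.035780600016829193
```

View pics/s8.png

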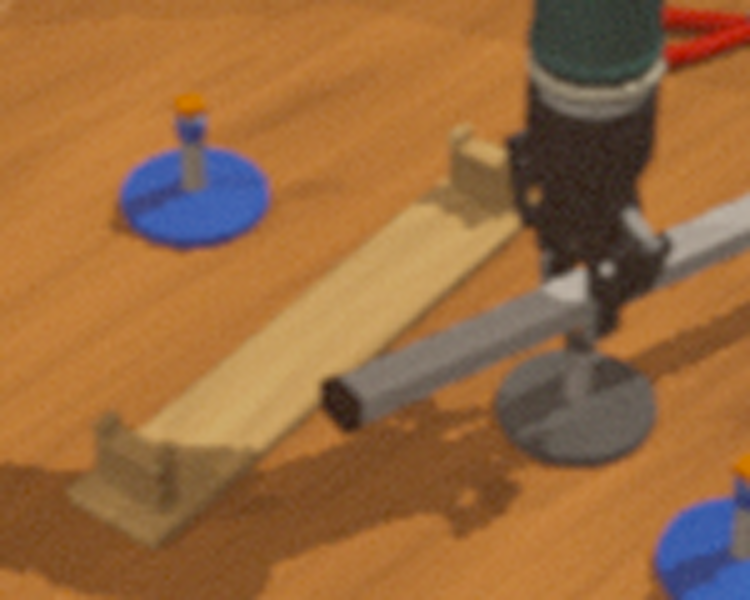

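View pics/w8.png

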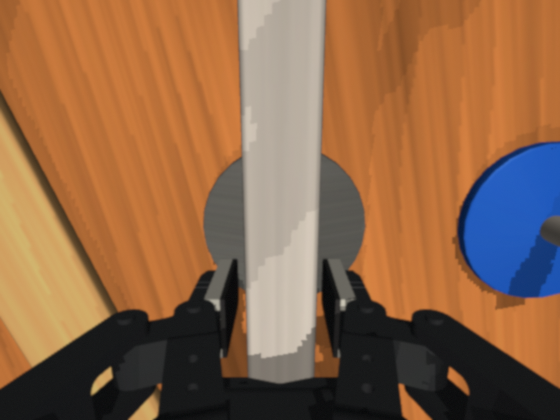

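View pics/c8.png

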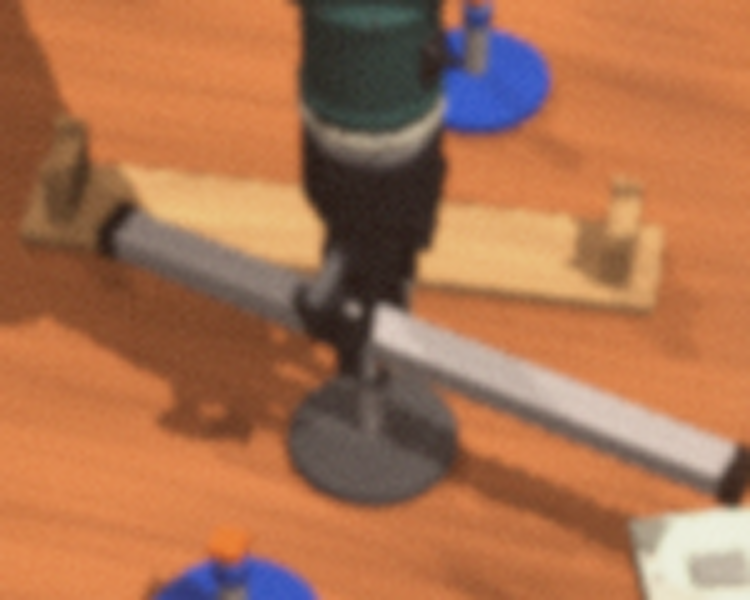

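With the fingers 5 mm clear on each side, the bar stands level on the pad (the wrist view shows gaps at columns 240 and 322). I'll open a little more and withdraw straight up.

>>> {"api": "servo_tool", "payload": {
  "fingers": [0.45,0.45,0.45,0.45,0.45],
  "delta_pos": [
    [0,0,0],
    [0,0,-4],
    [0,0,-12],
    [0,0,-25],
    [0,0,-45]
  ],
  "delta_rot": [
    [0,0,0],
    [0,0,0],
    [0,0,0],
    [0,0,0],
    [0,0,0]
  ]
}}

```text
time: 15.58
ee_pos: [0.6807, 0.0384, 0.1367]
tool_rot: [0.994, -0.105, -0.001, 0.0]
ft_force: [-0.1, -0.8, -0.2]
width: 0.0471
```

>>> {"api": "servo_tool", "payload": {
  "fingers": [0.45,0.45,0.45,0.45,0.45],
  "delta_pos": [
    [0,0,-30],
    [0,0,-60],
    [0,0,-100],
    [0,0,-120],
    [0,0,-120]
  ],
  "delta_rot": [
    [0,0,0],
    [0,0,0],
    [0,0,0],
    [0,0,0],
    [0,0,0]
  ]
}}

```text
time: 16.2
ee_pos: [0.6817, 0.0386, 0.2579]
tool_rot: [0.994, -0.105, 0.001, -0.0]
ft_force: [-0.3, 0.1, -0.1]
width: 0.0466
```

>>> {"api": "servo_tool", "payload": {
  "fingers": [0.45,0.45,0.45,0.45,0.45],
  "delta_pos": [
    [0,0,0],
    [0,0,0],
    [0,0,0],
    [0,0,0],
    [0,0,0]
  ],
  "delta_rot": [
    [0,0,0],
    [0,0,0],
    [0,0,0],
    [0,0,0],
    [0,0,0]
  ]
}}

```text
time: 16.82
ee_pos: [0.6809, 0.0385, 0.2555]
tool_rot: [0.994, -0.105, -0.001, 0.0]
ft_force: [-0.2, 0.0, -0.2]
width: 0.0464
```

```bash
python3 ft.py
python3 - <<'E'
from h import *
im=r.capture('side');cv2.imwrite('pics/s9.png',cv2.resize(im[130:270,230:405,::-1],(750,600),interpolation=cv2.INTER_CUBIC))
im=r.capture('scene');cv2.imwrite('pics/c9.png',im[:,:,::-1])
E
```

```text
t 16.825 p [0.6809 0.0385 0.2555] F [-0.18  0.04 -0.19] Mtool [-0.021  0.012 -0.036] w 0.0464 tilt [-0.0013 -0.0001]
```

View pics/s9.png

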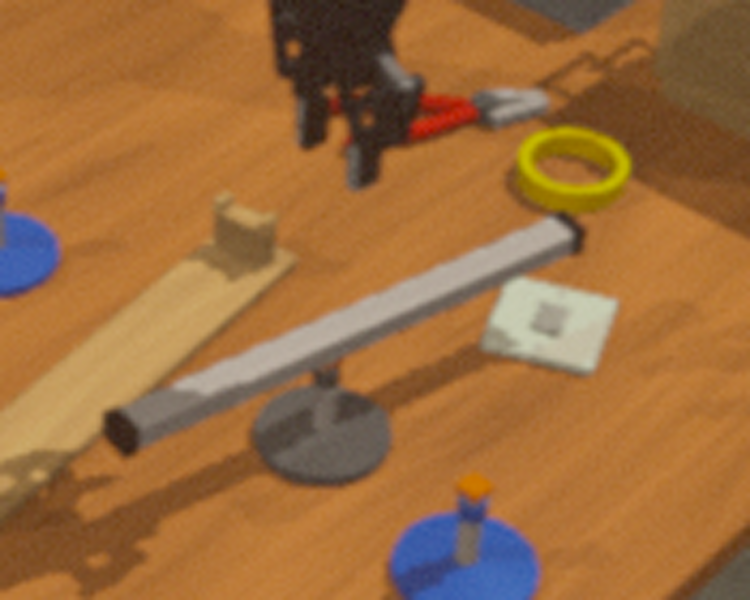

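View pics/c9.png

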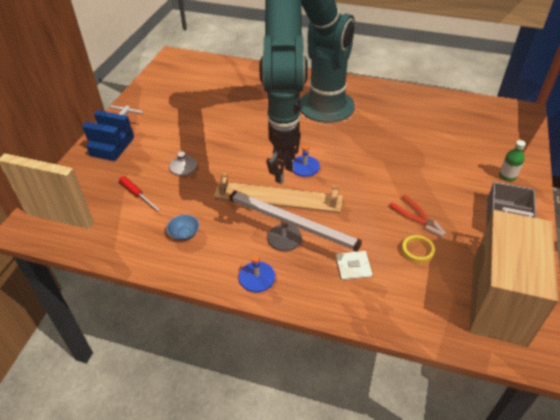

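The bar stands free on the dark rest, with the ends at scene (234,196) and (358,243). I'll check numerically that it's level and still.

Run:
```python
from h import *
u=np.array([np.cos(np.radians(78)),np.sin(np.radians(78)),0])
c=np.array([.6808,.0395,.093])+.0235*u
s=r.capture('side')[:,:,::-1];k=r.capture('scene')[:,:,::-1]
out=[]
for n,im in (('scene',k),('side',s)):
    for sg in (-1,1):
        p=proj(n,c+sg*.2*u);x,y=int(p[0]),int(p[1]);w=im[y-15:y+15,x-19:x+19].copy()
        b=cv2.resize(w,(380,300),interpolation=cv2.INTER_CUBIC)
        cv2.circle(b,(int((p[0]-x+19+.5)*10),int((p[1]-y+15+.5)*10)),4,(0,0,255),-1);out.append(b)
cv2.imwrite('pics/lv.png',np.vstack([np.hstack(out[:2]),np.hstack(out[2:])]));print(r.get_obs()['time'])
```

```text
17.025
```

View pics/lv.png

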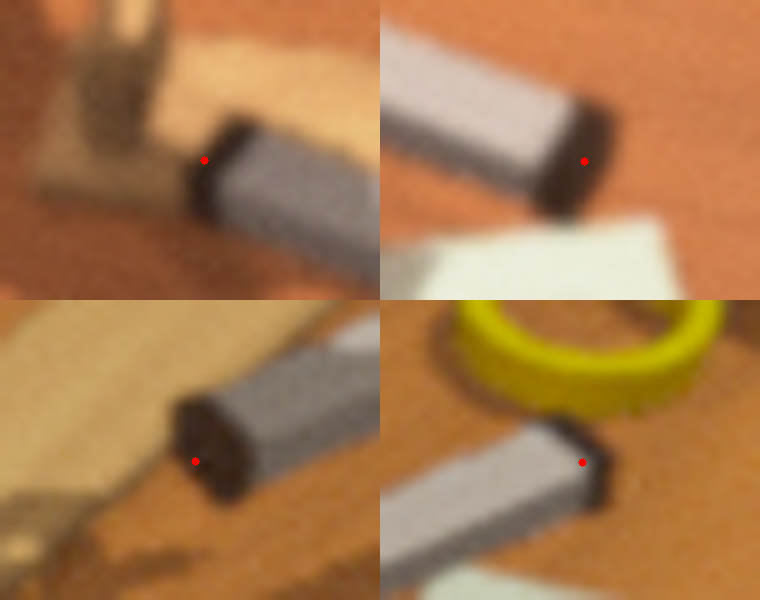

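The end caps match a level bar's predicted ends (red dots) to within about 1–2 px at both ends in both views, so the bar is level to roughly 1°. Handing in.

```bash
python3 -c "
from bench import r
print(r.finish_job())"
```

```text
the job is handed in; nothing more can be done
None
```

The bar is balanced on the orange pad of the dark-footed rest, level and with nothing touching it. I handed the job in at about 17 s of the 51 s allowed.

- **Finding the balance point:** I lifted the bar just off the cradle at its middle and again about 27 mm along. Both lifts put the balance point about 24 mm from the middle, towards the bar's -y end as it lay in the cradle. A longer reading in the air during the carry agreed to within about 1 mm.
- **Setting it down:** I turned the bar parallel to the pad's sides and lowered it until the pad carried nearly all of the roughly 7.2 N weight. I then relieved a 2.4 N sideways load, opened the fingers and withdrew straight up.
- **Last checks:** The arm stands clear with zero force, and both fixed cameras show the bar level to within about 1°. The other items look unmoved in the scene picture; I did not measure them.
- **Readings that disagreed:** Before release, the wrist moment put the pad's push about 4 mm off the grip. I put that down to a slight pitch of the bar in the grip, and it settled level once released.

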